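Set out the bench for a bowl repair

ROBOT

A 6-joint arm with a two-finger parallel gripper is mounted at the origin on the work surface. World frame = base frame: x ahead of the robot, y to its left, z up, the work surface at z = 0. Lengths are in mm, angles in rad, forces in N, time in s.
With the tool pointing down it reaches from about 275 to 1000 mm from the base axis. Payload 8.4 kg.
Tool frame: the origin (TCP) lies between the finger pads; the fingertips stand 22 mm ahead of it and the grasp point (between the pads) lies 3 mm ahead of it (r.nose_length is the z of the fingertips in the tool frame, in mm); z points along the fingers, y is the line along which they close (so a half turn about z gives the same grasp; the last joint's range is limited). The gripper opens to 85 mm and grips with 20 to 120 N. Pads are 22 mm wide; open, the fingers measure 114 mm over their backs; the gripper's body (76 mm by 85 mm) begins 54 mm behind the grasp point. The pads swing forward as they close: fully open they stand 13 mm farther back than shut.
Start: joints at [-1.264, 0.353, 1.633, -0, 1.155, -0.002], TCP at [189.946, -595.44, 253.281] pointing down, gripper open.
Joint ranges: [-2.63, 2.63], [-0.92, 2.1], [0.06, 2.66], [-1.3, 4.44], [0, 2.69], [-3.02, 3.02]. Speed limits (rad/s): [2.22, 2.22, 2.79, 3.14, 3.14, 3.14].

INTERFACE

Orientations are given as [roll, pitch, yaw] about the fixed x, y, z axes, in that order (R = Rz(yaw) Ry(pitch) Rx(roll)).
In Python, from rig import r, imaging, job gives the robot as it stands (r), with the cameras (imaging) and the job (job).
- The arm moves only by the shell command python3 steer.py 'ROWS' [FORCE]. ROWS is a JSON list of rows, 1 to 5 of them, each an object with the fields ax, ay, az (a rotation vector in shares of 4 rad (1.0 is 4 rad)), tx, ty, tz (the shift in parts of the range, where 1.0 means 600 mm), jaw (the opening from 0.0 (shut) to 1.0 (fully open)); a field left out counts as zero (the opening has to be given); each row shifts and turns the commanded pose from where the row before left it, along the tool's axes as they then stand; what a row does not reach is not made up. A row lasts 1/12 s, in which the tool goes at most 41.7 mm and 0.125 rad, less where a joint would pass 70% of its speed; a pose out of reach is approached as far as the arm can. The fingers move at their own pace and stop on an object; FORCE is the grip in N (left out, the last holds). Time passes only in rows, so rows that do not move let the fingers close. It prints the time, the measured TCP pose, the force, the opening and the grip force at its end. A shift or turn number past 1, either way, is cut back to 1. Input that does not fit is refused with a message, and nothing moves.
- r.sense(): the state, without advancing time (a new reading comes with each control period).
- imaging.grab_frame(name): name is "scene" or "side" or "wrist"; returns the picture (400x640x3 uint8, red, green, blue); there is no depth.
- imaging.camera_params(name): a dict with "fx", "fy", "cx", "cy" (pixels), "rvec" (rotation vector, rad) and "tvec" (3), from world to camera coordinates, as OpenCV has them. Camera axes: x right, y down, z forward; pixel columns grow to the right and rows downward; lengths in mm; the calibration is good to about 2 mm. A picture is of the moment at which its call begins: read the wrist's pose just before it. camera_params takes no time and is no camera call; for the wrist camera it gives the pose at the moment of the call.
- job.sign_off(): hands the job in; it is judged then, once.
The state is a dict: "clock": time; "qpos": joint angles; "qvel": joint speeds; "joint_efforts": joint torques, N m; "eef_pos": TCP position; "tcp_rot": TCP orientation; "contact_force": force on the tool from outside, world axes, zero at the start; "wrist_torque": the same for the moment, N m; "opening": opening from 0.0 (shut) to 1.0 (fully open); "grasp_force": force on a finger pad.
Only numpy, scipy, OpenCV 4.12 (cv2) and the standard library are available. Lean on these libraries where they do the work, as an engineer would, in place of code of your own. Each camera call takes 0.05 s, during which the arm holds its last target. There are 200 camera calls.

TASK

Set the bench out around the bowl: first slide the white mixing tile forward from under the lip of the little wooden riser and lay it centred on the cork pad, lengthwise along the pad, then stand the small white dish on the middle of the tile. Stand the dropper bottle in the gap between the pad and the upturned bowl, on the line through their middles and well clear of both, and lay the whetstone flat to the left of the pad (your left as you look from the robot), level with the pad's middle, alongside and parallel to its left edge with a gap of about 3 cm. The bowl and the spoon stay where they are.

Things in the scene. Friction and masses are not known exactly. Their poses are not given: they have to be found in the camera images.
- tile: flat white glazed mixing tile, loose, 90 x 56 x 12 mm, about 0.14 kg. Origin: centre of its underside; x along its 90 mm length, y across its 56 mm width, z up. Starts on the table, 36 to 46 mm of its length out of the riser's slot towards the robot, the rest under the lip: grip the part that sticks out across its width, draw it out along the riser's -x by some 65 mm, then lift.
- riser: low wooden riser, fixed, 110 deep, 104 wide, 30 mm high, with two small jars (tops 53 mm above the table) fixed on its top from 69 mm behind the front edge. Origin: on the table below the middle of the front edge of its lip; it extends along its +x, its open front faces -x, y across. Slot under the 10 mm top: 80 wide, 20 mm high, closed at the back, the table as floor.
- pad: thin brown cork pad, fixed to the table, 76 mm (x) by 110 mm (y), 3 mm thick; target of the tile. Origin: centre of its underside on the table; x points away from the robot towards the bowl, y to the left along its 110 mm length; its left edge is the short edge at y = +55 mm.
- bowl: black bowl with amber spots, upside down, its pale wooden foot up: 110 mm in diameter, 57 mm high, about 0.45 kg, loose. Origin: centre of its rim circle on the table. It stands beyond the pad, straight along the pad's x axis, 200 to 230 mm from centre to centre. It must not be moved (more than 10 mm).
- dish: small round white porcelain dish (open cup), 44 mm in diameter at the rim, a little narrower at its foot, 30 mm high, about 0.05 kg, loose, upright. Origin: centre of its underside, z up.
- dropper: small glass dropper bottle with a black collar and a dark rubber bulb, loose, upright: body 36 mm in diameter and straight up to 38 mm, 70 mm high in all, about 0.06 kg. Origin: centre of its underside, z up.
- stone: whetstone, loose, a bar 70 x 30 x 24 mm, lower half grey, upper half red-brown, about 0.12 kg. Origin: centre of its underside; x along its length, y across its 30 mm width, z up. Starts lying on its grey side.
- spoon: little white porcelain measuring spoon, 26 mm round bowl with a flat handle, 59 mm long, 10 mm high, loose, lying about 30 mm beyond the right-hand short edge of the pad; a bystander, not to be moved (more than 15 mm). Origin: underside of the round bowl's centre; the handle points to its -x.

How it is judged:
By the outcome, as a careful person would: the job done as asked, in the order asked, and still so for the second after the job is handed in, with the robot touching nothing.
It also fails if it takes over 109 s, if anything falls off the work surface, if the arm or the gripper's body presses on something with over 40 N, if the wrist force passes 120 N, or if a joint passes its speed limit or range.

## Working session

There is one attempt and no reset: what is moved stays moved. The work goes in short steps, Python scripts to look and compute and a shell command to move; the robot and the scene stay as the last step left them, time stands still between calls to the robot, and variables do not carry over. Pictures are saved under pics/ and viewed, at most 14 in all, crops included, and the job is handed in when it is done.

```bash
ls; mkdir -p pics; cat > h.py <<'E'
import cv2, numpy as np
from rig import r, imaging, job
from scipy.spatial.transform import Rotation as R
def cam(n):
    p=imaging.camera_params(n); K=np.array([[p['fx'],0,p['cx']],[0,p['fy'],p['cy']],[0,0,1.]])
    return K,cv2.Rodrigues(np.array(p['rvec'],float))[0],np.array(p['tvec'],float)
def ray(c,uv,z):
    K,Rm,t=c; o=-Rm.T@t; uv=np.atleast_2d(np.array(uv,float))
    d=(Rm.T@np.linalg.inv(K)@np.c_[uv,np.ones(len(uv))].T).T
    return o+d*((z-o[2])/d[:,2])[:,None]
def shot(n,f):
    c=cam(n); im=imaging.grab_frame(n); cv2.imwrite('pics/'+f,im[...,::-1]); return c,im
E
python3 - <<'E'
from h import *
for n in ('scene','side'):
    c,im=shot(n,n+'0.png'); print(n,-c[1].T@c[2],c[1][2],c[0][0,0])
print(r.sense())
E
```

```text
pics
rig.py
steer.py
scene [970.80886748 524.33074454 461.92323613] [-0.4776923  -0.69880405 -0.53243119] 395.15436779871015
side [201.6901086  650.5923766  730.80693736] [ 0.39010701 -0.65421314 -0.64793648] 424.968239468683
{'clock': 0.1, 'qpos': array([-1.26445033e+00,  3.53595924e-01,  1.63405480e+00,  2.14711855e-05,
        1.15519841e+00, -2.41565332e-03]), 'qvel': array([ 0.0012243 , -0.00133906, -0.00114091,  0.00202145,  0.00034367,
        0.0012601 ]), 'joint_efforts': array([-3.46183188e-04, -6.06356406e+01, -3.42819142e+01, -4.26581369e-05,
        3.80037149e-03,  8.53014001e-06]), 'eef_pos': array([ 189.80127324, -595.0663261 ,  252.62822236]), 'tcp_rot': array([-3.14033623e+00, -2.26676993e-05,  3.08752956e-01]), 'contact_force': array([ 0.36018837, -0.38102335,  0.49332236]), 'wrist_torque': array([-0.04085165,  0.00210968, -0.02172939]), 'grasp_force': 0.0, 'opening': 0.996672954525445}
```

View pics/scene0.png

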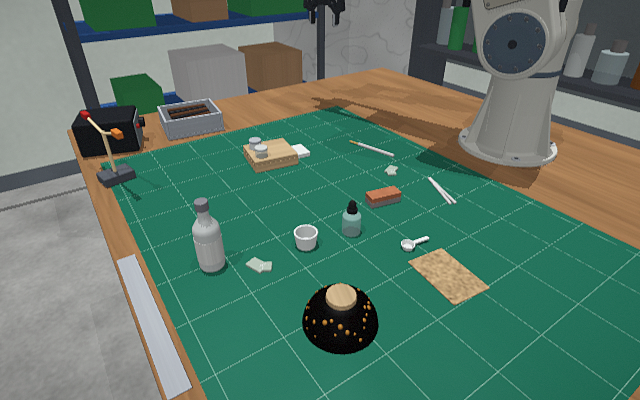

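View pics/side0.png

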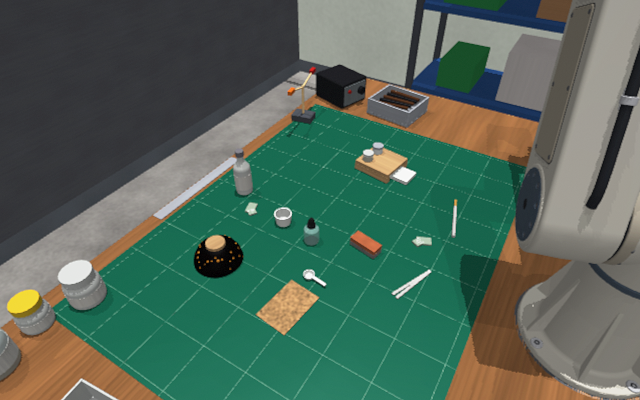

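Scene view: pad at (448,275), bowl (340,318), dropper (351,222), dish (306,237), stone (384,196), tile (299,151) in the riser (272,154), spoon (410,244). Side view: pad (288,306), bowl (218,254), dish (283,217), dropper (312,235), stone (366,244), tile (403,176).

```bash
cat > m.py <<'E'
from h import *
def quad(m): # largest contour of mask -> 4 corner polygon (min-area enclosing quad via hull approx)
    cs=cv2.findContours(m,cv2.RETR_EXTERNAL,cv2.CHAIN_APPROX_NONE)[0]
    h=cv2.convexHull(max(cs,key=cv2.contourArea))
    return cv2.approxPolyN(h,4,-1,True)[0].astype(float)
def roi(im,x0,y0,x1,y1,f):
    hsv=cv2.cvtColor(im,cv2.COLOR_RGB2HSV).astype(int); m=f(*cv2.split(hsv.astype(np.int32)))
    o=np.zeros(im.shape[:2],np.uint8); o[y0:y1,x0:x1]=255*m[y0:y1,x0:x1]; return o
brown=lambda h,s,v:(h<30)&(s>50)&(v>60)
white=lambda h,s,v:(s<40)&(v>150)
nogreen=lambda h,s,v:~((h>65)&(h<90)&(s>100))
def cen(m): 
    M=cv2.moments(max(cv2.findContours(m,cv2.RETR_EXTERNAL,cv2.CHAIN_APPROX_NONE)[0],key=cv2.contourArea)); return M['m10']/M['m00'],M['m01']/M['m00']
E
python3 - <<'E'
from m import *
np.set_printoptions(precision=1,suppress=True)
B={'scene':dict(pad=(400,240,500,310),foot=(322,280,360,312),dish=(290,222,322,254),drop=(338,198,365,240),stone=(362,184,405,210),tile=(291,142,312,160),spoon=(398,232,432,254)),
 'side':dict(pad=(250,275,325,338),foot=(202,232,228,252),dish=(271,206,295,229),drop=(301,216,322,248),stone=(346,230,386,260),tile=(388,165,418,186),spoon=(300,267,328,290))}
for n in B:
    c=cam(n); im=cv2.imread(f'pics/{n}0.png')[...,::-1].copy(); b=B[n]
    print(n,'pad',ray(c,quad(roi(im,*b['pad'],brown)),3)[:,:2].tolist())
    print('foot',ray(c,cen(roi(im,*b['foot'],brown)),55)[0], 'dish',ray(c,cen(roi(im,*b['dish'],nogreen)),17)[0],'drop',ray(c,cen(roi(im,*b['drop'],nogreen)),32)[0])
    print('stone',ray(c,cen(roi(im,*b['stone'],nogreen)),15)[0],'tile',ray(c,quad(roi(im,*b['tile'],white)),12)[:,:2].tolist(),'spoon',ray(c,cen(roi(im,*b['spoon'],white)),6)[0])
E
```

```text
Traceback (most recent call last):
  File "m.py", line 5, in quad
    return cv2.approxPolyN(h,4,-1,True)[0].astype(float)
           ~~~~~~~~~~~~~~~^^^^^^^^^^^^^
cv2.error: OpenCV(4.12.0) :-1: error: (-5:Bad argument) in function 'approxPolyN'
> Overload resolution failed:
>  - Argument 'epsilon_percentage' must be float, not bool
>  - Argument 'epsilon_percentage' must be float, not bool
```

```bash
sed -i 's/approxPolyN(h,4,-1,True)\[0\]/approxPolyN(h,4).reshape(-1,2)/' m.py
cat > coarse.py <<'E'
from m import *
np.set_printoptions(precision=1,suppress=True)
B={'scene':dict(pad=(400,240,500,310),foot=(322,280,360,312),dish=(290,222,322,254),drop=(338,198,365,240),stone=(362,184,405,210),tile=(291,142,312,160),spoon=(398,232,432,254)),
 'side':dict(pad=(250,275,325,338),foot=(202,232,228,252),dish=(271,206,295,229),drop=(301,216,322,248),stone=(346,230,386,260),tile=(388,165,418,186),spoon=(300,267,328,290))}
for n in B:
    c=cam(n); im=cv2.imread(f'pics/{n}0.png')[...,::-1].copy(); b=B[n]
    print(n,'pad',ray(c,quad(roi(im,*b['pad'],brown)),3)[:,:2].round(1).tolist())
    print('foot',ray(c,cen(roi(im,*b['foot'],brown)),55)[0], 'dish',ray(c,cen(roi(im,*b['dish'],nogreen)),17)[0],'drop',ray(c,cen(roi(im,*b['drop'],nogreen)),32)[0])
    print('stone',ray(c,cen(roi(im,*b['stone'],nogreen)),15)[0],'tile',ray(c,quad(roi(im,*b['tile'],white)),12)[:,:2].round(1).tolist(),'spoon',ray(c,cen(roi(im,*b['spoon'],white)),6)[0])
E
python3 coarse.py
cat > go.py <<'E'
# usage: go.py x y z yaw  -> remaining shift in the tool's present axes, and turn
import sys; from h import *
def rel(x,y,z,yaw):
    s=r.sense(); T=R.from_euler('xyz',s['tcp_rot'])
    d=T.inv().apply(np.array([x,y,z])-s['eef_pos']); g=(yaw-s['tcp_rot'][2]+np.pi/2)%np.pi-np.pi/2
    dt=R.from_euler('z',-g).inv().apply(d)
    print('t=%.1f tcp'%s['clock'],s['eef_pos'].round(1),s['tcp_rot'].round(3),'shift',d.round(1),'rz %.3f'%-g,'(shift after turn)',dt.round(1),'F',s['contact_force'].round(1),'open %.2f'%s['opening'])
if __name__=='__main__': rel(*map(float,sys.argv[1:5]))
E
python3 - <<'E'
from h import *
s=r.sense();T=R.from_euler('xyz',s['tcp_rot']);c=cam('wrist')
print('cam in tool',T.inv().apply(-c[1].T@c[2]-s['eef_pos']),'\n',c[1]@T.as_matrix(),c[0],r.nose_length)
E
python3 go.py 440 -274 200 -0.09
```

```text
cam in tool [  82.70159058   -0.24132184 -120.73546404] 
 [[-1.08953671e-03  9.99999394e-01 -1.57532943e-04]
 [-9.45956392e-01 -1.08174155e-03 -3.24292050e-01]
 [-3.24292024e-01 -2.04308800e-04  9.45956998e-01]] [[289.31100849   0.         324.0464854 ]
 [  0.         289.31100849 199.46267959]
 [  0.           0.           1.        ]] 22.0
t=0.1 tcp [ 189.8 -595.1  252.6] [-3.14  -0.     0.309] shift [ 335.9 -229.8   52.9] rz 0.399 (shift after turn) [ 220.4 -342.2   52.9] F [ 0.4 -0.4  0.5] open 1.00
```

The manual's scale: shifts go in shares of 600 mm and turns go in shares of 4 rad. Converting my numbers, 0.1 rad / 4 = 0.025.

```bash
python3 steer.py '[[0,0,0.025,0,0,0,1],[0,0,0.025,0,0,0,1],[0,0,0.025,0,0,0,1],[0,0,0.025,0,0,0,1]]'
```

```text
refused: ROWS must be a list of objects with named fields. Nothing was moved.
```

The error is about the shape of the input: a list of objects with named fields. Fixing that and sending the same move.

```bash
python3 steer.py '[{"az": 0.025,"jaw": 1},{"az": 0.025,"jaw": 1},{"az": 0.025,"jaw": 1},{"az": 0.025,"jaw": 1}]'
python3 steer.py '[{"tx": 0.0367,"ty": -0.057,"tz": 0.0088,"jaw": 1},{"tx": 0.0367,"ty": -0.057,"tz": 0.0088,"jaw": 1},{"tx": 0.0367,"ty": -0.057,"tz": 0.0088,"jaw": 1},{"tx": 0.0367,"ty": -0.057,"tz": 0.0088,"jaw": 1},{"tx": 0.0367,"ty": -0.057,"tz": 0.0088,"jaw": 1}]'
python3 steer.py '[{"tx": 0.0367,"ty": -0.057,"tz": 0.0088,"jaw": 1},{"tx": 0.0367,"ty": -0.057,"tz": 0.0088,"jaw": 1},{"tx": 0.0367,"ty": -0.057,"tz": 0.0088,"jaw": 1},{"tx": 0.0367,"ty": -0.057,"tz": 0.0088,"jaw": 1},{"tx": 0.0367,"ty": -0.057,"tz": 0.0088,"jaw": 1}]'
python3 steer.py '[{"jaw": 1},{"jaw": 1}]'
python3 go.py 440 -274 200 -0.09
python3 - <<'E'
from h import *
shot('wrist','w1.png')
E
```

```text
clock: 0.43
eef_pos: [189.9, -595.2, 252.8]
tcp_rot: [-3.141, 0.0, -0.096]
contact_force: [-0.6, 0.1, -0.5]
opening: 0.998
grasp_force: 0.0
clock: 0.85
eef_pos: [315.6, -433.4, 226.3]
tcp_rot: [-3.141, 0.0, -0.092]
contact_force: [0.7, -0.4, -0.0]
opening: 0.999
grasp_force: 0.0
clock: 1.27
eef_pos: [440.9, -273.1, 200.0]
tcp_rot: [-3.142, 0.0, -0.091]
contact_force: [0.3, -1.0, 0.5]
opening: 0.999
grasp_force: 0.0
clock: 1.43
eef_pos: [441.0, -273.0, 199.7]
tcp_rot: [-3.141, 0.001, -0.087]
contact_force: [-0.4, -0.5, 0.2]
opening: 1.004
grasp_force: 0.0
t=1.4 tcp [ 441.  -273.   199.7] [-3.141e+00  1.000e-03 -8.700e-02] shift [-0.9  1.1 -0.3] rz 0.003 (shift after turn) [-0.9  1.1 -0.3] F [-0.4 -0.5  0.2] open 1.00
```

View pics/w1.png

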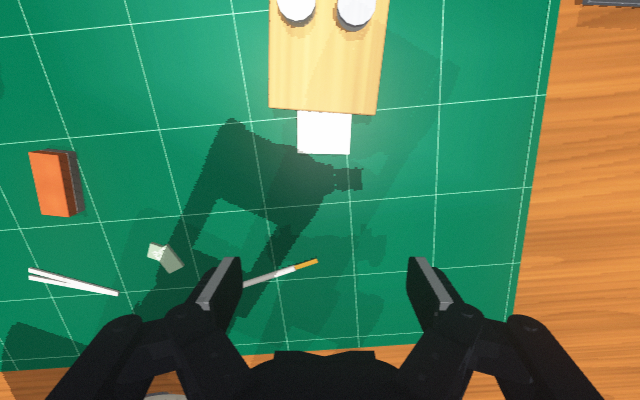

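The wrist view shows the tile at (324,132) sticking out of the riser (front edge at about row 110), with the stone at (55,185).

```bash
python3 - <<'E'
from m import *
np.set_printoptions(precision=1,suppress=True)
c=cam('wrist'); im=cv2.imread('pics/w1.png')[...,::-1].copy()
print('tile',ray(c,quad(roi(im,285,112,365,165,white)),12)[:,:2].tolist())
print('riser',ray(c,quad(roi(im,255,40,400,125,lambda h,s,v:(h<30)&(s>50)&(v>80))),30)[:,:2].tolist())
m=roi(im,20,140,95,225,lambda h,s,v:(h<12)&(s>130)&(v>150)); q=ray(c,quad(m),24)[:,:2]
print('stone top',q.tolist(),q.mean(0))
E
```

```text
tile [[508.6459641528004, -309.1580542475157], [465.9276584892582, -303.43965737109227], [471.99122929697296, -248.13789041850922], [513.6939317224636, -253.17957000504072]]
riser [[568.4218487447365, -339.62978364045017], [504.70235163999405, -329.51289515648], [521.3534793538923, -226.79721315202542], [577.6471584131447, -237.33601411264235]]
stone top [[494.01939716495247, -4.049783336593805], [427.2586654010589, 10.09113055916697], [432.2431602427313, 38.86886002514126], [500.77345844503606, 24.988457531234758]] [463.6  17.5]
```

In the tool's units: 0.033 rad / 4 = 0.0083.

```bash
python3 steer.py '[{"az": 0.0083,"jaw": 0.85}]'; python3 go.py 482 -277.4 22 -0.12
```

```text
clock: 1.57
eef_pos: [439.7, -275.4, 200.2]
tcp_rot: [3.141, 0.0, -0.124]
contact_force: [-0.7, -0.2, 0.2]
opening: 0.88
grasp_force: 0.0
t=1.6 tcp [ 439.7 -275.4  200.2] [ 3.141  0.    -0.124] shift [ 42.3  -3.3 178.2] rz -0.004 (shift after turn) [ 42.3  -3.1 178.2] F [-0.7 -0.2  0.2] open 0.88
```

In the tool's units: 35 mm / 600 = 0.0583, 10.5 mm / 600 = 0.0175.

```bash
python3 steer.py '[{"tx": 0.0175,"ty": -0.001,"tz": 0.0583,"jaw": 0.82},{"tx": 0.0175,"ty": -0.001,"tz": 0.0583,"jaw": 0.82},{"tx": 0.0175,"ty": -0.001,"tz": 0.0583,"jaw": 0.82},{"tx": 0.0175,"ty": -0.001,"tz": 0.0583,"jaw": 0.82},{"jaw": 0.82}]'; python3 go.py 482 -277.4 22 -0.12
python3 - <<'E'
from h import *
shot('wrist','w2.png'); 
E
python3 go.py 482 -277.4 22 -0.12
```

```text
clock: 1.98
eef_pos: [479.3, -277.5, 54.3]
tcp_rot: [-3.138, 0.008, -0.126]
contact_force: [-0.1, 0.9, 1.0]
opening: 0.815
grasp_force: 0.0
t=2.0 tcp [ 479.3 -277.5   54.3] [-3.138  0.008 -0.126] shift [ 2.9 -0.3 32.2] rz -0.006 (shift after turn) [ 2.9 -0.3 32.2] F [-0.1  0.9  1. ] open 0.82
t=2.0 tcp [ 479.6 -277.8   57.2] [-3.139  0.006 -0.126] shift [ 2.6 -0.6 35.2] rz -0.006 (shift after turn) [ 2.6 -0.6 35.2] F [-0.7 -0.   0.3] open 0.82
```

View pics/w2.png

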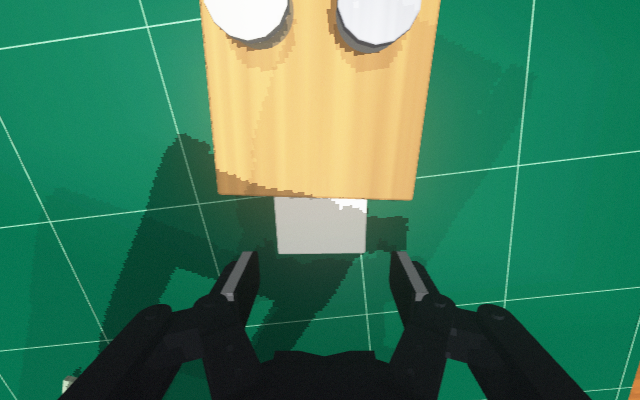

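The tile (columns 275–367) is centred between the fingers, which are at 245 and 405. Going down and closing.

In the tool's units: 14 mm / 600 = 0.0233, 8 mm / 600 = 0.0133.

```bash
python3 steer.py '[{"tx": 0.0017,"tz": 0.0233,"jaw": 0.82},{"tx": 0.0017,"tz": 0.0233,"jaw": 0.82},{"tz": 0.0133,"jaw": 0.82},{"jaw": 0.82},{"jaw": 0.82}]'; python3 go.py 482 -277.4 22 -0.12
python3 steer.py '[{"jaw": 0.4},{"jaw": 0.4},{"jaw": 0.4},{"jaw": 0.4}]' 40; python3 go.py 482 -277.4 22 -0.12
```

```text
clock: 2.45
eef_pos: [484.0, -278.7, 25.6]
tcp_rot: [3.141, -0.001, -0.125]
contact_force: [1.1, -0.2, -0.5]
opening: 0.822
grasp_force: 0.0
t=2.5 tcp [ 484.  -278.7   25.6] [ 3.141e+00 -1.000e-03 -1.250e-01] shift [-2.2 -1.   3.6] rz -0.005 (shift after turn) [-2.2 -1.   3.6] F [ 1.1 -0.2 -0.5] open 0.82
clock: 2.78
eef_pos: [484.6, -278.5, 26.2]
tcp_rot: [3.141, -0.001, -0.124]
contact_force: [-3.2, 0.8, 10.2]
opening: 0.637
grasp_force: 40.0
t=2.8 tcp [ 484.6 -278.5   26.2] [ 3.141e+00 -1.000e-03 -1.240e-01] shift [-2.7 -0.8  4.2] rz -0.004 (shift after turn) [-2.7 -0.8  4.2] F [-3.2  0.8 10.2] open 0.64
```

In the tool's units: -14 mm / 600 = -0.0233, -0.4 mm / 600 = -0.0007.

```bash
python3 steer.py '[{"tx": -0.0233,"ty": -0.0007,"tz": -0.0005,"jaw": 0.4},{"tx": -0.0233,"ty": -0.0007,"jaw": 0.4},{"tx": -0.0233,"ty": -0.0007,"jaw": 0.4},{"tx": -0.0233,"ty": -0.0007,"jaw": 0.4},{"tx": -0.0233,"ty": -0.0007,"jaw": 0.4}]'; python3 steer.py '[{"tz": -0.025,"jaw": 0.4},{"tz": -0.0417,"jaw": 0.4},{"tz": -0.05,"jaw": 0.4},{"jaw": 0.4},{"jaw": 0.4}]'; python3 go.py 482 -277.4 26 -0.12
python3 - <<'E'
from h import *
shot('wrist','w3.png'); 
E
```

```text
clock: 3.2
eef_pos: [416.3, -268.4, 26.3]
tcp_rot: [3.14, -0.005, -0.124]
contact_force: [3.2, -0.4, 3.9]
opening: 0.637
grasp_force: 42.6
clock: 3.62
eef_pos: [416.2, -268.2, 96.8]
tcp_rot: [3.14, -0.004, -0.124]
contact_force: [0.7, 0.2, -1.8]
opening: 0.631
grasp_force: 42.5
t=3.6 tcp [ 416.2 -268.2   96.8] [ 3.14  -0.004 -0.124] shift [66.2  0.9 71.1] rz -0.004 (shift after turn) [66.2  1.2 71.1] F [ 0.7  0.2 -1.8] open 0.63
```

View pics/w3.png

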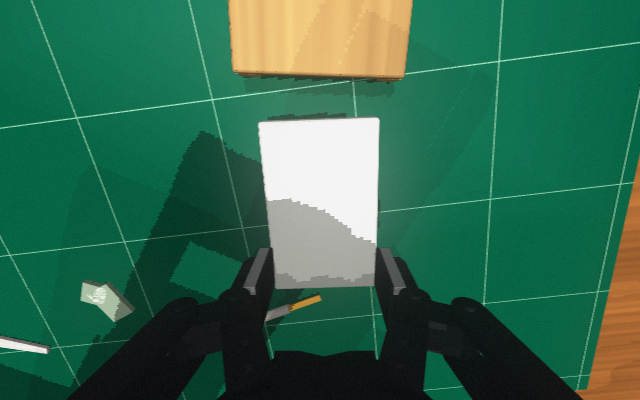

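In the tool's units: -30 mm / 600 = -0.05, -0.12 rad / 4 = -0.03.

```bash
python3 steer.py '[{"tz": -0.05,"jaw": 0.4},{"tz": -0.05,"jaw": 0.4},{"az": -0.03,"jaw": 0.4},{"az": -0.03,"jaw": 0.4},{"az": -0.03,"jaw": 0.4}]' |head -1;python3 steer.py '[{"az": -0.03,"jaw": 0.4},{"az": -0.03,"jaw": 0.4},{"az": -0.03,"jaw": 0.4},{"az": -0.03,"jaw": 0.4},{"az": -0.03,"jaw": 0.4}]' |head -1;python3 steer.py '[{"az": -0.03,"jaw": 0.4},{"az": -0.03,"jaw": 0.4},{"az": -0.03,"jaw": 0.4},{"az": -0.03,"jaw": 0.4},{"az": -0.03,"jaw": 0.4}]' |head -3; python3 steer.py '[{"jaw": 0.4}]'|head -2; python3 go.py 521 180 157 1.464
```

```text
clock: 4.08
clock: 4.5
clock: 4.92
eef_pos: [414.2, -266.8, 153.3]
tcp_rot: [-3.139, -0.001, 1.442]
clock: 5.0
eef_pos: [414.2, -266.8, 153.4]
t=5.0 tcp [ 414.2 -266.8  153.4] [-3.139e+00 -1.000e-03  1.441e+00] shift [456.9  48.3  -3.3] rz -0.023 (shift after turn) [455.7  58.6  -3.3] F [-0.2 -0.2 -1.4] open 0.63
```

In the tool's units: 38 mm / 600 = 0.0633, 4.9 mm / 600 = 0.0082, -0.02 rad / 4 = -0.005.

```bash
python3 steer.py '[{"az": -0.005,"jaw": 0.4},{"tx": 0.0633,"ty": 0.0082,"jaw": 0.4},{"tx": 0.0633,"ty": 0.0082,"jaw": 0.4},{"tx": 0.0633,"ty": 0.0082,"jaw": 0.4},{"tx": 0.0633,"ty": 0.0082,"jaw": 0.4}]' |head -1;python3 steer.py '[{"tx": 0.0633,"ty": 0.0082,"jaw": 0.4},{"tx": 0.0633,"ty": 0.0082,"jaw": 0.4},{"tx": 0.0633,"ty": 0.0082,"jaw": 0.4},{"tx": 0.0633,"ty": 0.0082,"jaw": 0.4},{"tx": 0.0633,"ty": 0.0082,"jaw": 0.4}]' |head -1;python3 steer.py '[{"tx": 0.0633,"ty": 0.0082,"jaw": 0.4},{"tx": 0.0633,"ty": 0.0082,"jaw": 0.4},{"tx": 0.0633,"ty": 0.0082,"jaw": 0.4},{"jaw": 0.4},{"jaw": 0.4}]' |head -1; python3 go.py 521 217 157 1.464
python3 - <<'E'
from h import *
shot('wrist','w4.png'); 
E
```

```text
clock: 5.42
clock: 5.83
clock: 6.25
t=6.2 tcp [525.6 180.8 153.9] [-3.141  0.     1.456] shift [35.4 -8.7 -3.1] rz -0.008 (shift after turn) [35.5 -8.4 -3.1] F [-0.9  1.1 -1.6] open 0.64
```

View pics/w4.png

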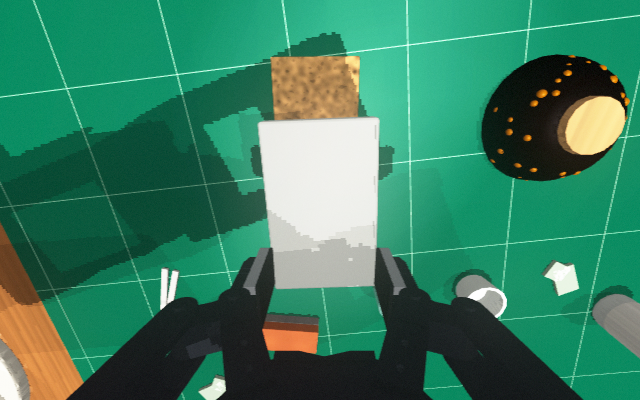

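The pad's left end is visible at (272–359, row 57). The held tile runs from row 120 to 288, and the bowl's foot is at (592,126).

```bash
cat > t.py <<'E'
from m import *
np.set_printoptions(precision=1,suppress=True)
s=r.sense();T=R.from_euler('xyz',s['tcp_rot'])
c=cam('wrist'); im=cv2.imread('pics/w4.png')[...,::-1].copy()
m=roi(im,250,105,395,300,lambda h,s,v:(s<45)&(v>120)); q=quad(m); print(q.tolist())
# tile corners: rays at plane of tool z=17 -> world z = tcp z-17
P=ray(c,q,s['eef_pos'][2]-15); print('tile in tool',T.inv().apply(P-s['eef_pos']))
pm=roi(im,262,45,372,116,brown); pq=ray(c,quad(pm),3)[:,:2]; print('pad',pq)
fm=roi(im,555,90,635,160,lambda h,s,v:(h<30)&(s>40)&(v>170)); print('foot',ray(c,cen(fm),57)[0])
E
python3 t.py
```

```text
[[376.0, 285.0], [275.0, 289.0], [256.0, 120.0], [379.0, 116.0]]
tile in tool [[-13.   27.6  15. ]
 [-15.6 -28.3  15.1]
 [ 75.  -31.8  15. ]
 [ 76.7  23.8  14.9]]
pad [[562.5 246.2]
 [486.3 255.1]
 [492.  302.1]
 [567.1 294.8]]
foot [727.8 222.3  57. ]
```

In the tool's units: 0.028 rad / 4 = 0.007.

```bash
python3 steer.py '[{"az": 0.007,"jaw": 0.4},{"jaw": 0.4}]' |head -1; python3 go.py 522.3 215.2 32 1.428
```

```text
clock: 6.47
t=6.5 tcp [525.  177.7 154.1] [-3.140e+00  1.000e-03  1.424e+00] shift [ 36.8  -8.  122.1] rz -0.004 (shift after turn) [ 36.8  -7.9 122.1] F [-0.6 -1.3 -2.5] open 0.63
```

In the tool's units: 38 mm / 600 = 0.0633, 25 mm / 600 = 0.0417.

```bash
python3 steer.py '[{"tx": 0.0307,"ty": -0.0067,"jaw": 0.4},{"tx": 0.0307,"ty": -0.0067,"jaw": 0.4},{"tz": 0.0633,"jaw": 0.4},{"tz": 0.0633,"jaw": 0.4},{"tz": 0.0417,"jaw": 0.4}]' |head -1; python3 steer.py '[{"tz": 0.02,"jaw": 0.4},{"tz": 0.01,"jaw": 0.4},{"jaw": 0.4},{"jaw": 0.4},{"jaw": 0.4}]'; python3 go.py 522.3 215.2 30 1.428;
python3 - <<'E'
from h import *
shot('scene','s5.png'); shot('wrist','w5.png'); 
E
```

```text
clock: 6.88
clock: 7.3
eef_pos: [524.2, 216.7, 37.1]
tcp_rot: [3.139, -0.001, 1.427]
contact_force: [-0.1, -0.4, -1.0]
opening: 0.633
grasp_force: 43.3
t=7.3 tcp [524.2 216.7  37.1] [ 3.139e+00 -1.000e-03  1.427e+00] shift [-1.8 -1.7  7.1] rz -0.001 (shift after turn) [-1.8 -1.7  7.1] F [-0.1 -0.4 -1. ] open 0.63
```

In the tool's units: 2 mm / 600 = 0.0033, -1.5 mm / 600 = -0.0025.

```bash
python3 steer.py '[{"tx": -0.0025,"ty": -0.0025,"tz": 0.0033,"jaw": 0.4},{"tz": 0.0033,"jaw": 0.4},{"jaw": 0.4}]';python3 steer.py '[{"tz": 0.0033,"jaw": 0.4},{"jaw": 0.4}]'; python3 go.py 522.3 215.2 30 1.428
```

```text
clock: 7.65
eef_pos: [521.1, 215.1, 31.5]
tcp_rot: [-3.142, 0.0, 1.428]
contact_force: [0.4, 1.0, -1.1]
opening: 0.636
grasp_force: 43.3
clock: 7.82
eef_pos: [521.3, 215.3, 29.4]
tcp_rot: [-3.142, 0.0, 1.428]
contact_force: [0.4, 0.6, -0.7]
opening: 0.638
grasp_force: 43.3
t=7.8 tcp [521.3 215.3  29.4] [-3.142  0.     1.428] shift [ 0.1  1.  -0.6] rz -0.000 (shift after turn) [ 0.1  1.  -0.6] F [ 0.4  0.6 -0.7] open 0.64
```

In the tool's units: 1 mm / 600 = 0.0017, 0.7 mm / 600 = 0.0012.

```bash
python3 steer.py '[{"ty": 0.0012,"tz": 0.0017,"jaw": 0.4},{"tz": 0.0017,"jaw": 0.4},{"jaw": 0.4}]' | sed -n 2,4p;python3 steer.py '[{"tz": 0.0012,"jaw": 0.4},{"jaw": 0.4}]'| sed -n 2,4p
```

```text
eef_pos: [521.5, 215.3, 29.1]
tcp_rot: [-3.14, 0.0, 1.428]
contact_force: [-8.7, -0.0, 23.1]
eef_pos: [521.5, 215.3, 29.1]
tcp_rot: [-3.141, 0.0, 1.428]
contact_force: [-11.1, -2.0, 32.1]
```

In the tool's units: -1.8 mm / 600 = -0.003.

```bash
python3 steer.py '[{"tz": -0.003,"jaw": 0.4},{"jaw": 0.4},{"jaw": 0.72},{"jaw": 0.8},{"jaw": 0.8}]'; python3 steer.py '[{"tz": -0.0417,"jaw": 0.8},{"tz": -0.0667,"jaw": 0.8},{"tx": -0.0333,"tz": -0.05,"jaw": 0.9},{"tx": -0.05,"jaw": 1},{"jaw": 1}]'
cat > chk.py <<'E'
import sys
from m import *
np.set_printoptions(precision=1,suppress=True)
c,im=shot('wrist',sys.argv[1])
E
python3 chk.py w6.png
```

```text
clock: 8.65
eef_pos: [522.0, 215.1, 28.4]
tcp_rot: [-3.141, 0.0, 1.428]
contact_force: [-0.2, -0.5, -0.4]
opening: 0.803
grasp_force: 0.0
clock: 9.07
eef_pos: [514.8, 162.9, 125.2]
tcp_rot: [3.14, 0.0, 1.427]
contact_force: [-0.2, -0.2, -0.2]
opening: 0.998
grasp_force: 0.0
```

View pics/w6.png

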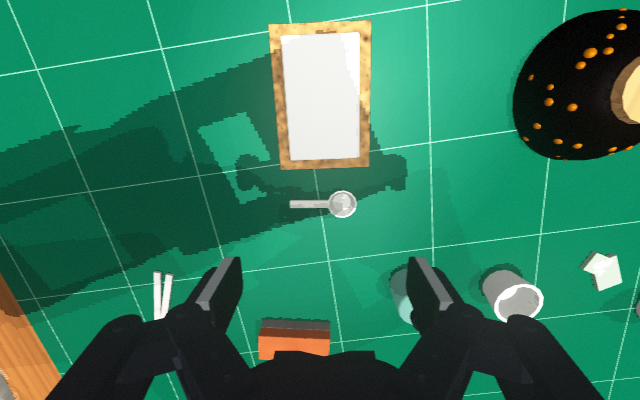

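The tile lies on the pad at (321,96), almost centred. Measuring it now.

```bash
cat > tp.py <<'E'
import sys
from m import *
np.set_printoptions(precision=1,suppress=True)
def rect(P):
    (cx,cy),(w,h),a=cv2.minAreaRect(P[:,:2].astype(np.float32)); 
    if w<h: a+=90; w,h=h,w
    return 'centre %.1f %.1f size %.1f %.1f yaw %.3f'%(cx,cy,w,h,np.deg2rad((a+180)%180))
def pts(m):
    return max(cv2.findContours(m,cv2.RETR_EXTERNAL,cv2.CHAIN_APPROX_NONE)[0],key=cv2.contourArea).reshape(-1,2).astype(float)
if __name__=='__main__':
    c=cam('wrist'); im=cv2.imread('pics/w6.png')[...,::-1].copy()
    print('tile',rect(ray(c,pts(roi(im,272,25,370,166,lambda h,s,v:(s<45)&(v>120))),15)))
    pm=roi(im,262,12,378,172,lambda h,s,v:((h<30)&(s>40)&(v>60))|((s<45)&(v>120)));print('pad',rect(ray(c,pts(pm),3)))
    print('stone',rect(ray(c,pts(roi(im,250,320,335,365,lambda h,s,v:(h<12)&(s>130)&(v>150))),24)))
E
python3 tp.py; python3 go.py 0 0 0 0
```

```text
tile centre 524.3 246.9 size 88.9 55.6 yaw 1.464
pad centre 524.0 247.0 size 109.9 76.1 yaw 1.468
stone centre 462.7 22.8 size 68.2 29.3 yaw 2.941
t=9.1 tcp [514.7 164.1 124.3] [3.141 0.    1.426] shift [-236.7 -485.7  124. ] rz 1.426 (shift after turn) [-514.8  164.1  124. ] F [-0.7 -0.4  0. ] open 1.00
```

In the tool's units: -33 mm / 600 = -0.055.

```bash
python3 steer.py '[{"tz": -0.055,"jaw": 1},{"tz": -0.055,"jaw": 1},{"jaw": 1}]' | head -1;python3 go.py 630 10 190 1.428
```

```text
clock: 9.37
t=9.4 tcp [517.8 167.  194.3] [ 3.135e+00 -3.000e-03  1.428e+00] shift [-139.4  133.5    4.7] rz -0.000 (shift after turn) [-139.5  133.4    4.7] F [ 0.8 -0.5  1.1] open 1.00
```

In the tool's units: -28 mm / 600 = -0.0467, 26.7 mm / 600 = 0.0445.

```bash
python3 steer.py '[{"tx": -0.0467,"ty": 0.0445,"jaw": 1},{"tx": -0.0467,"ty": 0.0445,"jaw": 1},{"tx": -0.0467,"ty": 0.0445,"jaw": 1},{"tx": -0.0467,"ty": 0.0445,"jaw": 1},{"tx": -0.0467,"ty": 0.0445,"jaw": 1}]' | head -1; python3 steer.py '[{"jaw": 1},{"jaw": 1}]' | head -2; python3 chk.py w7.png; python3 go.py 630 10 190 1.428
```

```text
clock: 9.78
clock: 9.95
eef_pos: [627.9, 6.8, 188.3]
t=10.0 tcp [626.9   7.9 188.3] [-3.14  -0.     1.426] shift [ 2.5  2.7 -1.7] rz -0.002 (shift after turn) [ 2.5  2.7 -1.7] F [ 0.   0.8 -0.9] open 1.00
```

View pics/w7.png

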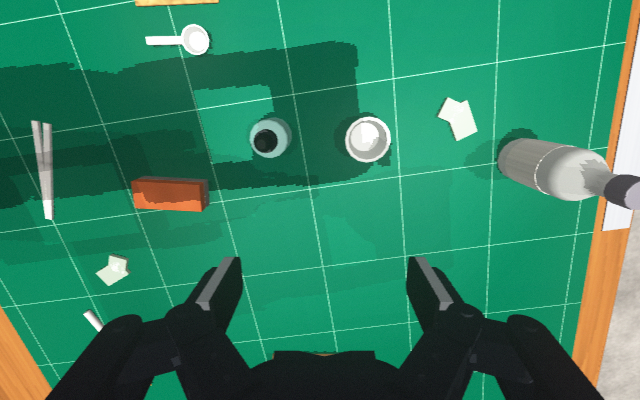

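The dish is at (368,139), the dropper bulb at (265,141) and the stone at (170,193).

```bash
python3 - <<'E'
from tp import *
c=cam('wrist'); im=cv2.imread('pics/w7.png')[...,::-1].copy()
def circ(m,z): 
    P=ray(c,pts(m),z)[:,:2].astype(np.float32); return cv2.minEnclosingCircle(P)
print('dish',circ(roi(im,338,112,396,168,lambda h,s,v:(s<60)&(v>110)),30))
print('dish30 box',rect(ray(c,pts(roi(im,338,112,396,168,lambda h,s,v:(s<60)&(v>110))),30)))
bm=roi(im,245,115,280,160,lambda h,s,v:(v<45)); print('bulb z60',circ(bm,60),pts(bm).min(0),pts(bm).max(0))
gm=roi(im,240,108,300,166,lambda h,s,v:(s<100)|(v<45)); gp=pts(gm); print('body',circ(gm,38),gp.min(0),gp.max(0))
print('stone',rect(ray(c,pts(roi(im,125,170,215,215,lambda h,s,v:(h<12)&(s>130)&(v>150))),24)))
E
python3 go.py 675.5 48 24 1.428
```

```text
dish ((673.4505615234375, 49.538604736328125), 21.79437828063965)
dish30 box centre 673.6 49.2 size 42.9 42.4 yaw 3.019
bulb z60 ((583.6380004882812, 66.28870391845703), 9.543086051940918) [255. 130.] [276. 151.]
body ((583.9188842773438, 65.5241470336914), 19.562633514404297) [250. 118.] [290. 157.]
stone centre 462.4 20.8 size 69.3 28.7 yaw 2.940
t=10.0 tcp [626.9   7.9 188.3] [-3.14  -0.     1.426] shift [ 46.6  42.6 164.3] rz -0.002 (shift after turn) [ 46.5  42.7 164.3] F [ 0.   0.8 -0.9] open 1.00
```

In the tool's units: 38 mm / 600 = 0.0633, 34 mm / 600 = 0.0567.

```bash
python3 steer.py '[{"tx": 0.04,"ty": 0.0333,"jaw": 0.75},{"tx": 0.04,"ty": 0.0333,"jaw": 0.75},{"tz": 0.0633,"jaw": 0.75},{"tz": 0.0633,"jaw": 0.75},{"tz": 0.0567,"jaw": 0.75}]' | head -1; python3 steer.py '[{"jaw": 0.75},{"jaw": 0.75}]' | head -2;  python3 go.py 673.5 49.4 24 1.428
```

```text
clock: 10.42
clock: 10.58
eef_pos: [671.4, 51.1, 77.9]
t=10.6 tcp [671.4  51.1  77.9] [-3.137e+00  1.000e-03  1.429e+00] shift [-1.4  2.6 53.9] rz 0.001 (shift after turn) [-1.4  2.6 53.9] F [-0.3 -0.3  0.7] open 0.75
```

In the tool's units: 20 mm / 600 = 0.0333, 11 mm / 600 = 0.0183.

```bash
python3 steer.py '[{"tx": -0.0012,"ty": 0.002,"tz": 0.0333,"jaw": 0.75},{"tz": 0.0333,"jaw": 0.75},{"tz": 0.0183,"jaw": 0.75},{"jaw": 0.75},{"jaw": 0.75}]' | head -3; python3 go.py 673.5 49.4 24 1.428; python3 steer.py '[{"jaw": 0.3},{"jaw": 0.3},{"jaw": 0.3},{"jaw": 0.3}]' 25; python3 go.py 673.5 49.4 24 1.428
```

```text
clock: 11.0
eef_pos: [675.1, 49.3, 30.1]
tcp_rot: [3.141, -0.0, 1.428]
t=11.0 tcp [675.1  49.3  30.1] [ 3.141 -0.     1.428] shift [-0.2 -1.6  6.1] rz 0.000 (shift after turn) [-0.2 -1.6  6.1] F [-0.4 -0.5  0.5] open 0.75
clock: 11.33
eef_pos: [675.8, 49.1, 30.9]
tcp_rot: [3.139, -0.001, 1.428]
contact_force: [-1.7, -0.0, 7.4]
opening: 0.488
grasp_force: 24.4
t=11.3 tcp [675.8  49.1  30.9] [ 3.139e+00 -1.000e-03  1.428e+00] shift [-0.1 -2.3  6.9] rz -0.000 (shift after turn) [-0.1 -2.3  6.9] F [-1.7 -0.   7.4] open 0.49
```

In the tool's units: -40 mm / 600 = -0.0667, -30 mm / 600 = -0.05.

```bash
python3 steer.py '[{"tz": -0.05,"jaw": 0.3},{"tz": -0.0667,"jaw": 0.3},{"tz": -0.0667,"jaw": 0.3},{"jaw": 0.3},{"jaw": 0.3}]'; python3 go.py 524.2 247 46 1.428
```

```text
clock: 11.75
eef_pos: [676.8, 49.1, 143.0]
tcp_rot: [3.135, -0.002, 1.428]
contact_force: [-0.3, 0.5, -1.5]
opening: 0.489
grasp_force: 25.6
t=11.8 tcp [676.8  49.1 143. ] [ 3.135e+00 -2.000e-03  1.428e+00] shift [ 173.9 -180.    96. ] rz -0.000 (shift after turn) [ 174.  -179.9   96. ] F [-0.3  0.5 -1.5] open 0.49
```

In the tool's units: -25.5 mm / 600 = -0.0425, 25 mm / 600 = 0.0417.

```bash
python3 steer.py '[{"tx": 0.0417,"ty": -0.0425,"jaw": 0.3},{"tx": 0.0417,"ty": -0.0425,"jaw": 0.3},{"tx": 0.0417,"ty": -0.0425,"jaw": 0.3},{"tx": 0.0417,"ty": -0.0425,"jaw": 0.3},{"tx": 0.0417,"ty": -0.0425,"jaw": 0.3}]' | head -1; python3 steer.py '[{"tx": 0.0417,"ty": -0.0425,"jaw": 0.3},{"tx": 0.04,"ty": -0.0417,"jaw": 0.3},{"tz": 0.0633,"jaw": 0.3},{"jaw": 0.3},{"jaw": 0.3}]' | head -1; python3 go.py 524.2 247 46 1.428;python3 chk.py w8.png;python3 go.py 524.2 247 46 1.428
```

```text
clock: 12.17
clock: 12.58
t=12.6 tcp [521.2 245.9  98.9] [-3.137e+00  3.000e-03  1.429e+00] shift [ 1.7  3.  52.9] rz 0.001 (shift after turn) [ 1.7  3.  52.9] F [ 0.7 -1.4  0. ] open 0.49
t=12.6 tcp [522.7 246.  100.3] [-3.140e+00  1.000e-03  1.428e+00] shift [ 1.3  1.4 54.3] rz -0.000 (shift after turn) [ 1.3  1.4 54.3] F [-0.4  0.4 -0.3] open 0.49
```

View pics/w8.png

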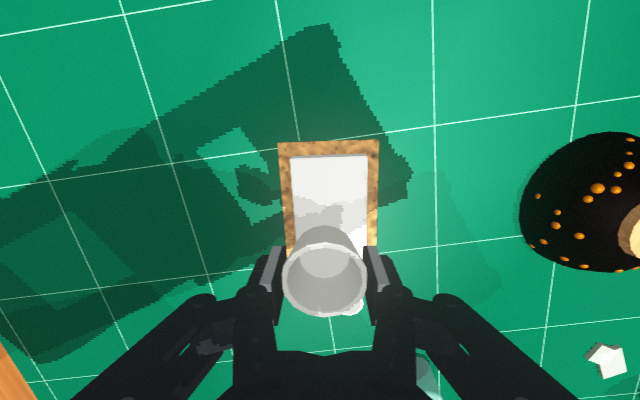

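The dish is held level, with its rim centred at (325,280) over the tile. Lowering until it touches.

In the tool's units: 22 mm / 600 = 0.0367, 1.5 mm / 600 = 0.0025.

```bash
python3 steer.py '[{"tx": 0.0033,"ty": 0.0012,"tz": 0.0367,"jaw": 0.3},{"tx": 0.0025,"ty": 0.0012,"tz": 0.0267,"jaw": 0.3},{"tz": 0.0133,"jaw": 0.3},{"jaw": 0.3},{"jaw": 0.3}]' | sed -n '2p;4p'; python3 steer.py '[{"tz": 0.0033,"jaw": 0.3},{"tz": 0.0017,"jaw": 0.3},{"jaw": 0.3}]' | sed -n '2p;4p'; python3 steer.py '[{"tz": 0.0017,"jaw": 0.3},{"jaw": 0.3}]' | sed -n '2p;4p'
```

```text
eef_pos: [525.7, 249.3, 55.3]
contact_force: [-0.4, -0.1, -0.2]
eef_pos: [525.5, 249.9, 52.3]
contact_force: [0.3, -1.0, -0.7]
eef_pos: [525.2, 249.9, 50.9]
contact_force: [-0.6, -0.4, -0.2]
```

In the tool's units: 1.5 mm / 600 = 0.0025, 1 mm / 600 = 0.0017.

```bash
python3 steer.py '[{"ty": 0.0017,"tz": 0.0025,"jaw": 0.3},{"jaw": 0.3}]' | sed -n '2p;4p'; python3 steer.py '[{"ty": -0.0017,"tz": 0.0017,"jaw": 0.3},{"jaw": 0.3}]' | sed -n '2p;4p'; python3 steer.py '[{"tz": 0.0017,"jaw": 0.3},{"jaw": 0.3}]' | sed -n '2p;4p'
```

```text
eef_pos: [526.1, 249.7, 49.1]
contact_force: [0.0, 0.0, -1.4]
eef_pos: [524.7, 249.8, 47.9]
contact_force: [-0.0, -0.1, -0.5]
eef_pos: [524.9, 249.8, 47.0]
contact_force: [0.4, 0.5, -1.6]
```

In the tool's units: 1 mm / 600 = 0.0017.

```bash
python3 steer.py '[{"tz": 0.0017,"jaw": 0.3},{"jaw": 0.3}]' | sed -n '2p;4p'; python3 steer.py '[{"tz": 0.0012,"jaw": 0.3},{"jaw": 0.3}]' | sed -n '2p;4p'; python3 steer.py '[{"tz": 0.001,"jaw": 0.3},{"jaw": 0.3}]' | sed -n '2p;4p'
```

```text
eef_pos: [525.1, 249.8, 46.1]
contact_force: [0.7, -0.1, -0.7]
eef_pos: [525.1, 249.9, 46.0]
contact_force: [-2.0, -0.7, 5.8]
eef_pos: [525.1, 249.9, 45.9]
contact_force: [-3.7, -0.9, 12.0]
```

Contact at 46.0. I'll back off slightly, release and check.

In the tool's units: -1 mm / 600 = -0.0017.

```bash
python3 steer.py '[{"tz": -0.0017,"jaw": 0.3},{"jaw": 0.3},{"jaw": 0.55},{"jaw": 0.65},{"jaw": 0.75}]' | sed -n '2p;4p'; python3 steer.py '[{"tz": -0.0333,"jaw": 0.75},{"tz": -0.0667,"jaw": 0.75},{"tx": -0.0333,"tz": -0.0667,"jaw": 1},{"tx": -0.05,"tz": -0.0333,"jaw": 1},{"tx": -0.05,"jaw": 1}]'| sed -n '2p;4p';python3 steer.py '[{"jaw": 1},{"jaw": 1}]'| sed -n '2p'
cat > dchk.py <<'E'
import sys
from tp import *
f=sys.argv[1]; c,im=shot('wrist',f)
q=cv2.projectPoints(np.array([[[524.,247,3]]]),cv2.Rodrigues(c[1])[0],c[2],c[0],None)[0].ravel().astype(int); x,y=q
b=(max(x-80,0),max(y-110,0),x+80,y+100)
pm=roi(im,*b,lambda h,s,v:~((h>60)&(h<95)&(s>90)))
print('pad',rect(ray(c,pts(roi(im,*b,lambda h,s,v:(h<30)&(s>45)&(v>50))),3)))
wm=roi(im,*b,lambda h,s,v:(s<45)&(v>120)); print('white',rect(ray(c,pts(wm),15)),q)
cv2.imwrite('pics/c_'+f,cv2.resize(im[b[1]:b[3],b[0]:b[2],::-1],None,fx=2.5,fy=2.5))
E
python3 dchk.py w9.png
```

```text
eef_pos: [525.0, 249.8, 45.7]
contact_force: [0.4, -0.1, -0.2]
eef_pos: [516.4, 172.6, 167.8]
contact_force: [0.6, 0.3, -0.0]
eef_pos: [513.8, 170.9, 163.6]
pad centre 524.2 245.5 size 109.4 76.0 yaw 1.462
white centre 524.5 245.7 size 89.3 56.0 yaw 1.466 [323 107]
```

View pics/c_w9.png

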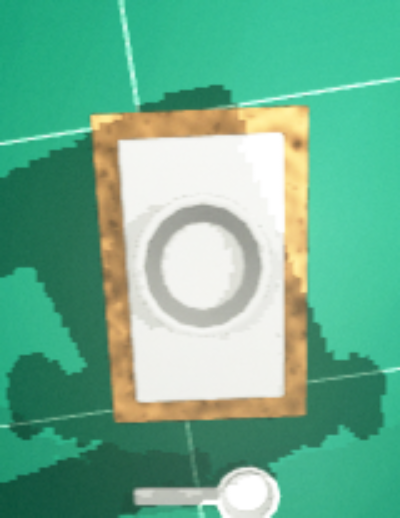

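In the crop, the dish rim is centred at about (202.5,263), on the tile. Checking it metrically.

```bash
python3 - <<'E'
from h import *
print(ray(cam('wrist'),[[243+202.5/2.5,263/2.5],[243+137/2.5,263/2.5],[243+268/2.5,263/2.5],[243+202.5/2.5,193/2.5],[243+202.5/2.5,333/2.5]],45).round(1))
E
python3 go.py 583.8 66 50 1.428
```

```text
[[524.5 250.9  45. ]
 [504.1 253.8  45. ]
 [544.9 247.9  45. ]
 [527.4 270.9  45. ]
 [521.4 229.5  45. ]]
t=15.5 tcp [514.  171.8 163.3] [ 3.141 -0.     1.426] shift [-94.7  84.3 113.2] rz -0.002 (shift after turn) [-94.8  84.2 113.2] F [-0.  -0.6 -0.1] open 1.00
```

The dish is about 5 mm left of the tile's middle. I'll regrasp it and shift it.

The manual's scale: shifts go in shares of 600 mm and turns go in shares of 4 rad. Converting my numbers, 40 mm / 600 = 0.0667, 25 mm / 600 = 0.0417.

```bash
python3 steer.py '[{"tx": 0.0667,"jaw": 0.8},{"tx": 0.0667,"jaw": 0.75},{"tz": 0.0667,"jaw": 0.75},{"tz": 0.0667,"jaw": 0.75},{"tz": 0.0417,"jaw": 0.75}]'|sed -n 2p; python3 steer.py '[{"tz": 0.0217,"jaw": 0.75},{"jaw": 0.75},{"jaw": 0.3},{"jaw": 0.3},{"jaw": 0.3}]' 25; python3 steer.py '[{"tz": -0.0067,"jaw": 0.3},{"tx": -0.0078,"jaw": 0.3},{"jaw": 0.3},{"tz": 0.0033,"jaw": 0.3},{"jaw": 0.3}]'|sed -n '2p;4p'
```

```text
eef_pos: [523.7, 252.5, 54.5]
clock: 16.35
eef_pos: [526.5, 251.8, 46.9]
tcp_rot: [3.139, -0.002, 1.428]
contact_force: [-0.9, -0.5, 0.1]
opening: 0.486
grasp_force: 25.3
eef_pos: [524.6, 246.4, 47.2]
contact_force: [-0.6, -0.3, -1.4]
```

In the tool's units: 1 mm / 600 = 0.0017.

```bash
python3 steer.py '[{"tz": 0.0017,"jaw": 0.3},{"jaw": 0.3}]'|sed -n '2p;4p';python3 steer.py '[{"tz": 0.0013,"jaw": 0.3},{"jaw": 0.3}]'|sed -n '2p;4p';python3 steer.py '[{"tz": 0.001,"jaw": 0.3},{"jaw": 0.3}]'|sed -n '2p;4p'
```

```text
eef_pos: [524.6, 246.4, 46.5]
contact_force: [-1.9, -2.9, 7.3]
eef_pos: [524.6, 246.5, 46.4]
contact_force: [-4.0, -3.0, 15.5]
eef_pos: [524.7, 246.5, 46.4]
contact_force: [-5.6, -3.6, 21.7]
```

In the tool's units: -1.6 mm / 600 = -0.0027.

```bash
python3 steer.py '[{"tz": -0.0027,"jaw": 0.3},{"jaw": 0.3},{"jaw": 0.55},{"jaw": 0.65},{"jaw": 0.75}]' | sed -n '2p;4p'; python3 steer.py '[{"tz": -0.0333,"jaw": 0.75},{"tz": -0.0667,"jaw": 0.75},{"tx": -0.0333,"tz": -0.0667,"jaw": 1},{"tx": -0.05,"tz": -0.0333,"jaw": 1},{"tx": -0.05,"jaw": 1}]'| sed -n '2p;4p';python3 steer.py '[{"jaw": 1},{"jaw": 1}]'| sed -n '2p'
cat >> dchk.py <<'E'
g=cv2.cvtColor(im,cv2.COLOR_RGB2GRAY); 
m=roi(im,x-40,y-45,x+40,y+45,lambda h,s,v:(s<45)&(v>90)&(v<185)); cs=max(cv2.findContours(m,cv2.RETR_EXTERNAL,cv2.CHAIN_APPROX_NONE)[0],key=cv2.contourArea)
print('dish inner',cv2.minEnclosingCircle(ray(c,cs.reshape(-1,2),43)[:,:2].astype(np.float32)))
E
python3 dchk.py w10.png;python3 go.py 583.8 66 50 1.428
```

```text
eef_pos: [524.4, 246.5, 46.0]
contact_force: [0.6, 0.3, 0.2]
eef_pos: [515.9, 169.3, 168.1]
contact_force: [0.9, 0.0, 0.0]
eef_pos: [513.3, 167.7, 163.9]
pad centre 524.3 245.6 size 109.4 76.0 yaw 1.462
white centre 524.4 245.7 size 89.3 55.9 yaw 1.465 [324 104]
dish inner ((523.4099731445312, 244.0840301513672), 18.29523468017578)
t=18.3 tcp [513.4 168.5 163.6] [ 3.142 -0.     1.426] shift [-91.3  84.4 113.6] rz -0.002 (shift after turn) [-91.4  84.2 113.6] F [-0.3  1.5 -0.8] open 1.00
```

View pics/c_w10.png

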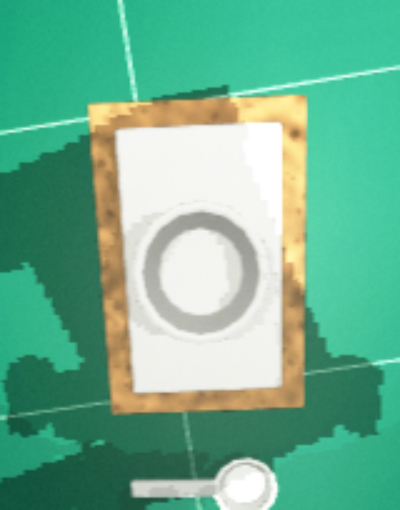

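Tile and dish are centred. Next is the dropper.

In the tool's units: -30.4 mm / 600 = -0.0507, 28 mm / 600 = 0.0467.

```bash
python3 steer.py '[{"tx": -0.0507,"ty": 0.0467,"jaw": 0.8},{"tx": -0.0507,"ty": 0.0467,"jaw": 0.75},{"tx": -0.0507,"ty": 0.0467,"jaw": 0.75},{"tz": 0.0333,"jaw": 0.75},{"jaw": 0.75}]'|sed -n 2p; python3 steer.py '[{"jaw": 0.75},{"jaw": 0.75}]'|sed -n 2p; python3 chk.py w11.png; python3 go.py 583.8 66 27 1.428
```

```text
eef_pos: [583.3, 65.5, 140.4]
eef_pos: [583.0, 67.6, 143.3]
t=18.9 tcp [583.2  67.8 143.8] [-3.141 -0.     1.429] shift [ -1.7   0.9 116.8] rz 0.001 (shift after turn) [ -1.7   0.9 116.8] F [-0.4  0.2  0.6] open 0.75
```

View pics/w11.png

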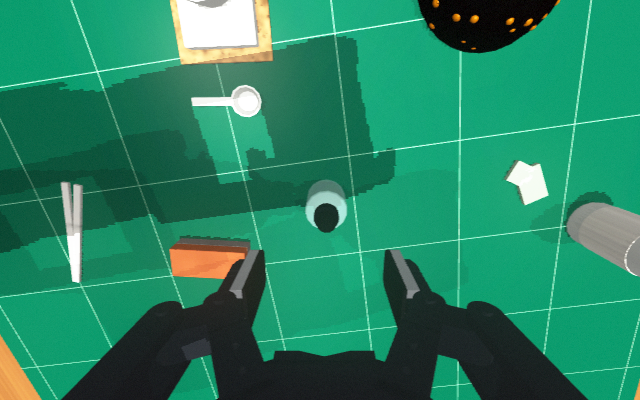

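The bulb is at (326,217), centred between the fingers to within about 1 mm. Descending.

In the tool's units: 35 mm / 600 = 0.0583, 25 mm / 600 = 0.0417.

```bash
python3 steer.py '[{"tx": -0.0017,"ty": 0.0017,"tz": 0.0583,"jaw": 0.75},{"tz": 0.0583,"jaw": 0.75},{"tz": 0.0417,"jaw": 0.75},{"tz": 0.02,"jaw": 0.75},{"tz": 0.01,"jaw": 0.75}]'|sed -n 2p; python3 steer.py '[{"jaw": 0.75},{"jaw": 0.75}]'|sed -n '2p;4p'; python3 steer.py '[{"jaw": 0.2},{"jaw": 0.2},{"jaw": 0.2},{"jaw": 0.2},{"jaw": 0.2}]' 25
```

```text
eef_pos: [583.4, 66.2, 29.4]
eef_pos: [585.2, 65.8, 31.8]
contact_force: [-0.3, 0.5, -0.6]
clock: 19.95
eef_pos: [585.3, 65.5, 32.2]
tcp_rot: [3.139, -0.001, 1.428]
contact_force: [-0.4, -0.3, 5.7]
opening: 0.407
grasp_force: 24.7
```

In the tool's units: -35 mm / 600 = -0.0583, -30 mm / 600 = -0.05.

```bash
python3 steer.py '[{"tz": -0.05,"jaw": 0.2},{"tz": -0.0583,"jaw": 0.2},{"tz": -0.025,"jaw": 0.2},{"jaw": 0.2},{"jaw": 0.2}]'|sed -n '2p;5,6p';  python3 go.py 618 236.2 33 1.428
```

```text
eef_pos: [585.2, 65.4, 112.1]
opening: 0.409
grasp_force: 25.7
t=20.4 tcp [585.2  65.4 112.1] [ 3.139e+00 -1.000e-03  1.428e+00] shift [173.7   7.9  79.3] rz -0.000 (shift after turn) [173.7   7.9  79.3] F [-0.8  0.1 -0.5] open 0.41
```

In the tool's units: 35 mm / 600 = 0.0583, 34 mm / 600 = 0.0567.

```bash
python3 steer.py '[{"tx": 0.0583,"ty": 0.0027,"jaw": 0.2},{"tx": 0.0583,"ty": 0.0027,"jaw": 0.2},{"tx": 0.0583,"ty": 0.0027,"jaw": 0.2},{"tx": 0.0583,"ty": 0.0027,"jaw": 0.2},{"tx": 0.0567,"ty": 0.0027,"jaw": 0.2}]'|sed -n 2p;python3 steer.py '[{"tz": 0.05,"jaw": 0.2},{"tz": 0.0417,"jaw": 0.2},{"tz": 0.025,"jaw": 0.2},{"jaw": 0.2},{"jaw": 0.2}]'|sed -n '2p;4p'; python3 go.py 618 236.2 33 1.428; python3 chk.py w12.png
```

```text
eef_pos: [616.3, 237.7, 109.0]
eef_pos: [616.0, 235.7, 39.2]
contact_force: [1.0, 0.9, -0.2]
t=21.2 tcp [616.  235.7  39.2] [-3.139e+00  2.000e-03  1.427e+00] shift [0.8 1.9 6.2] rz -0.001 (shift after turn) [0.8 1.9 6.2] F [ 1.   0.9 -0.2] open 0.41
```

View pics/w12.png

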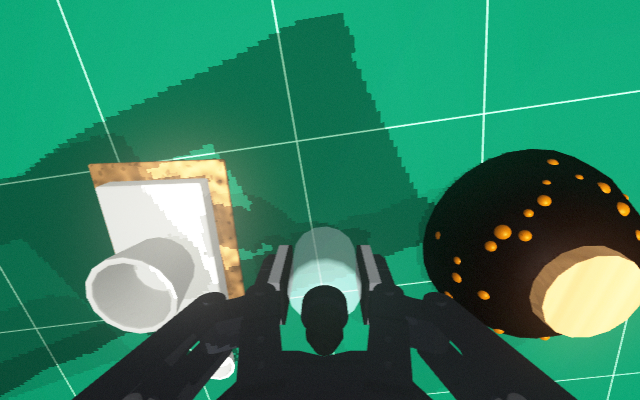

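The bottle hangs upright between the pad (dish at (131,295)) and the bowl (foot at (592,290)), clear of both. Lowering it.

In the tool's units: 3 mm / 600 = 0.005, 1.5 mm / 600 = 0.0025.

```bash
python3 steer.py '[{"tx": 0.0007,"ty": 0.0017,"tz": 0.005,"jaw": 0.2},{"tz": 0.0025,"jaw": 0.2},{"jaw": 0.2}]'|sed -n '2p;4p';python3 steer.py '[{"tz": 0.0017,"jaw": 0.2},{"jaw": 0.2}]'|sed -n '2p;4p';python3 steer.py '[{"tz": 0.0017,"jaw": 0.2},{"jaw": 0.2}]'|sed -n '2p;4p';python3 steer.py '[{"tz": 0.0012,"jaw": 0.2},{"jaw": 0.2}]'|sed -n '2p;4p'
```

```text
eef_pos: [618.7, 236.6, 36.9]
contact_force: [-0.2, 0.5, -1.1]
eef_pos: [618.3, 236.6, 35.5]
contact_force: [-0.5, 0.6, -0.5]
eef_pos: [618.1, 236.6, 34.1]
contact_force: [1.1, -0.5, -0.8]
eef_pos: [618.0, 236.7, 33.3]
contact_force: [0.3, 0.2, -0.6]
```

In the tool's units: 0.7 mm / 600 = 0.0012.

```bash
python3 steer.py '[{"tz": 0.0012,"jaw": 0.2},{"jaw": 0.2}]'|sed -n '2p;4p';python3 steer.py '[{"tz": 0.0012,"jaw": 0.2},{"jaw": 0.2}]'|sed -n '2p;4p';python3 steer.py '[{"tz": 0.0008,"jaw": 0.2},{"jaw": 0.2}]'|sed -n '2p;4p'
```

```text
eef_pos: [618.1, 236.7, 32.6]
contact_force: [0.2, -0.4, -0.3]
eef_pos: [618.2, 236.7, 32.2]
contact_force: [-0.8, -1.6, 2.5]
eef_pos: [618.2, 236.7, 32.2]
contact_force: [-2.1, -0.5, 7.0]
```

In the tool's units: -0.8 mm / 600 = -0.0013.

```bash
python3 steer.py '[{"tz": -0.0013,"jaw": 0.2},{"jaw": 0.45},{"jaw": 0.52},{"jaw": 0.6},{"jaw": 0.6}]'|sed -n '2p;4p';python3 steer.py '[{"tz": -0.0333,"jaw": 0.6},{"tz": -0.05,"jaw": 0.6},{"tz": -0.0667,"jaw": 0.6},{"tz": -0.0667,"jaw": 1},{"tx": -0.0667,"jaw": 1}]'|sed -n '2p;4p'; python3 steer.py '[{"tx": -0.0333,"jaw": 1},{"jaw": 1},{"jaw": 1}]'|sed -n 2p
python3 - <<'E'
from tp import *
c,im=shot('wrist','w13.png')
q=cv2.projectPoints(np.array([[[618.,236.5,60],[728,224,57]]]),cv2.Rodrigues(c[1])[0],c[2],c[0],None)[0].reshape(-1,2).astype(int);print(q)
x,y=q[0]; bm=roi(im,x-30,y-35,x+30,y+35,lambda h,s,v:v<45); print('bulb',cv2.minEnclosingCircle(ray(c,pts(bm),60)[:,:2].astype(np.float32)),cen(bm))
x,y=q[1]; fm=roi(im,x-50,y-50,min(x+50,639),y+50,lambda h,s,v:(h<30)&(s>40)&(v>150)); print('foot',ray(c,cen(fm),57)[0])
E
python3 go.py 462.5 21.5 120 2.94
```

```text
eef_pos: [618.1, 236.7, 32.2]
contact_force: [1.3, 0.1, -0.2]
eef_pos: [617.9, 203.0, 170.8]
contact_force: [2.9, 0.1, 2.1]
eef_pos: [609.5, 176.5, 162.6]
[[324 132]
 [470 126]]
bulb ((620.9532470703125, 230.12803649902344), 1.6830123662948608) (330.6666666666667, 140.55555555555554)
foot [728.4 224.1  57. ]
t=23.6 tcp [609.6 177.2 162.3] [-3.142 -0.     1.427] shift [-175.3 -123.3   42.2] rz -1.513 (shift after turn) [ 113.  -182.1   42.2] F [-0.3  0.1 -0.8] open 1.00
```

In the tool's units: -0.12 rad / 4 = -0.03.

```bash
python3 steer.py '[{"az": -0.03,"jaw": 1},{"az": -0.03,"jaw": 1},{"az": -0.03,"jaw": 1},{"az": -0.03,"jaw": 1},{"az": -0.03,"jaw": 1}]'|head -1;python3 steer.py '[{"az": -0.03,"jaw": 1},{"az": -0.03,"jaw": 1},{"az": -0.03,"jaw": 1},{"az": -0.03,"jaw": 1},{"az": -0.03,"jaw": 1}]'|head -1;python3 steer.py '[{"az": -0.03,"jaw": 1},{"az": -0.03,"jaw": 1},{"az": -0.0183,"jaw": 1},{"jaw": 1}]'|head -1; python3 go.py 462.5 21.5 120 2.94
python3 - <<'E'
from tp import *
im=cv2.imread('pics/w13.png')[...,::-1].copy(); print(im[128:158:6,318:346:4].max(2))
E
```

```text
clock: 24.05
clock: 24.47
clock: 24.8
t=24.8 tcp [609.6 178.4 161.7] [-3.142e+00 -1.000e-03  2.945e+00] shift [ 113.6 -182.6   41.8] rz 0.005 (shift after turn) [ 112.7 -183.2   41.8] F [-1.1  0.6  0.4] open 1.00
[[ 48  45  50  44  54 212 218]
 [ 51  53  52  50  52 213 218]
 [ 46  53  52  46  53 218 206]
 [210  65  59 218 215 208 103]
 [167 200 209 129 114 111 116]]
```

In the tool's units: -30.5 mm / 600 = -0.0508, 19 mm / 600 = 0.0317.

```bash
python3 steer.py '[{"tx": 0.0317,"ty": -0.0508,"jaw": 1},{"tx": 0.0317,"ty": -0.0508,"jaw": 1},{"tx": 0.0317,"ty": -0.0508,"jaw": 1},{"tx": 0.0317,"ty": -0.0508,"jaw": 1},{"tx": 0.0317,"ty": -0.0508,"jaw": 1}]'|head -1;python3 steer.py '[{"tx": 0.03,"ty": -0.0508,"jaw": 0.8},{"tz": 0.05,"jaw": 0.7},{"jaw": 0.7},{"jaw": 0.7},{"jaw": 0.7}]'|sed -n 2p
python3 - <<'E'
from tp import *
c,im=shot('wrist','w14.png')
print('stone',rect(ray(c,pts(roi(im,200,120,440,330,lambda h,s,v:(h<15)&(s>110)&(v>120))),24)))
c=cam('wrist'); 
im=cv2.imread('pics/w13.png')[...,::-1].copy(); bm=roi(im,300,100,350,165,lambda h,s,v:v<75); print(pts(bm).min(0),pts(bm).max(0))
E
python3 go.py 462.5 21.5 26 2.94
```

```text
clock: 25.22
eef_pos: [463.4, 21.2, 132.8]
stone centre 462.5 20.0 size 69.2 29.5 yaw 2.935
[312. 121.] [335. 146.]
t=25.7 tcp [463.7  21.3 133. ] [3.141e+00 1.000e-03 2.941e+00] shift [ 1.30e+00 -1.00e-01  1.07e+02] rz 0.001 (shift after turn) [ 1.30e+00 -1.00e-01  1.07e+02] F [-0.1 -0.2  0.6] open 0.70
```

The dropper bulb sits at its projected target, within 1 mm. The stone is confirmed, so I'll descend and grip it.

In the tool's units: 35 mm / 600 = 0.0583, 20 mm / 600 = 0.0333.

```bash
python3 steer.py '[{"tx": 0.0017,"ty": 0.0008,"tz": 0.0583,"jaw": 0.7},{"tz": 0.0583,"jaw": 0.7},{"tz": 0.0333,"jaw": 0.7},{"tz": 0.0167,"jaw": 0.7},{"tz": 0.0083,"jaw": 0.7}]'|sed -n 2p; python3 steer.py '[{"jaw": 0.7},{"jaw": 0.7}]'|sed -n '2p;4p'; python3 steer.py '[{"jaw": 0.1},{"jaw": 0.1},{"jaw": 0.1},{"jaw": 0.1},{"jaw": 0.1}]' 35
```

```text
eef_pos: [461.7, 21.7, 26.4]
eef_pos: [462.5, 21.5, 28.2]
contact_force: [0.7, 0.7, 0.1]
clock: 26.68
eef_pos: [462.3, 21.2, 28.5]
tcp_rot: [3.141, 0.002, 2.941]
contact_force: [-0.7, -0.3, 9.6]
opening: 0.346
grasp_force: 34.6
```

In the tool's units: -40 mm / 600 = -0.0667, -35 mm / 600 = -0.0583, -0.096 rad / 4 = -0.024.

```bash
python3 steer.py '[{"tz": -0.05,"jaw": 0.1},{"tz": -0.0667,"jaw": 0.1},{"tz": -0.0583,"jaw": 0.1},{"az": -0.024,"jaw": 0.1},{"jaw": 0.1}]'|sed -n '2p;5,6p';  python3 go.py 534.7 345.8 32 3.037
```

```text
eef_pos: [463.0, 21.2, 134.9]
opening: 0.342
grasp_force: 36.2
t=27.1 tcp [463.   21.2 134.9] [3.141 0.005 3.041] shift [-38.1 330.1 103.4] rz 0.004 (shift after turn) [-36.9 330.2 103.4] F [ 0.9  0.2 -2.6] open 0.34
```

In the tool's units: 36.7 mm / 600 = 0.0612, -4.2 mm / 600 = -0.007.

```bash
python3 steer.py '[{"tx": -0.007,"ty": 0.0612,"jaw": 0.1},{"tx": -0.007,"ty": 0.0612,"jaw": 0.1},{"tx": -0.007,"ty": 0.0612,"jaw": 0.1},{"tx": -0.007,"ty": 0.0612,"jaw": 0.1},{"tx": -0.007,"ty": 0.0612,"jaw": 0.1}]'|head -1;python3 steer.py '[{"tx": -0.007,"ty": 0.0612,"jaw": 0.1},{"tx": -0.007,"ty": 0.0612,"jaw": 0.1},{"tx": -0.007,"ty": 0.0612,"jaw": 0.1},{"tx": -0.007,"ty": 0.0612,"jaw": 0.1},{"jaw": 0.1}]'|head -1;python3 steer.py '[{"tz": 0.0633,"jaw": 0.1},{"tz": 0.0633,"jaw": 0.1},{"tz": 0.025,"jaw": 0.1},{"jaw": 0.1},{"jaw": 0.1}]'|sed -n '2p;4p';  python3 go.py 534.7 345.8 29 3.037
```

```text
clock: 27.52
clock: 27.93
eef_pos: [532.5, 344.8, 39.8]
contact_force: [0.4, 1.2, -1.0]
t=28.4 tcp [532.5 344.8  39.8] [-3.139e+00 -3.000e-03  3.035e+00] shift [-2.1  1.2 10.8] rz -0.002 (shift after turn) [-2.1  1.2 10.8] F [ 0.4  1.2 -1. ] open 0.34
```

In the tool's units: 6 mm / 600 = 0.01, 3 mm / 600 = 0.005.

```bash
python3 steer.py '[{"tx": -0.0017,"ty": 0.001,"tz": 0.01,"jaw": 0.1},{"tz": 0.005,"jaw": 0.1},{"jaw": 0.1},{"jaw": 0.1}]'|sed -n '2p;4p';python3 steer.py '[{"tz": 0.0017,"jaw": 0.1},{"jaw": 0.1}]'|sed -n '2p;4p';python3 steer.py '[{"tz": 0.0017,"jaw": 0.1},{"jaw": 0.1}]'|sed -n '2p;4p';python3 go.py 534.7 345.8 29 3.037
```

```text
eef_pos: [535.1, 346.4, 33.1]
contact_force: [-0.4, -0.1, -1.5]
eef_pos: [534.9, 346.3, 31.8]
contact_force: [-0.2, 0.7, -1.5]
eef_pos: [534.7, 346.2, 30.4]
contact_force: [-0.1, -0.3, -1.8]
t=29.0 tcp [534.7 346.2  30.4] [3.142 0.    3.037] shift [-0.1 -0.4  1.4] rz -0.000 (shift after turn) [-0.1 -0.4  1.4] F [-0.1 -0.3 -1.8] open 0.34
```

In the tool's units: 1 mm / 600 = 0.0017.

```bash
python3 steer.py '[{"tz": 0.0017,"jaw": 0.1},{"jaw": 0.1}]'|sed -n '2p;4p';python3 steer.py '[{"tz": 0.0013,"jaw": 0.1},{"jaw": 0.1}]'|sed -n '2p;4p';python3 steer.py '[{"tz": 0.0008,"jaw": 0.1},{"jaw": 0.1}]'|sed -n '2p;4p'
```

```text
eef_pos: [534.6, 346.2, 29.2]
contact_force: [-0.5, 0.5, -2.0]
eef_pos: [534.7, 346.2, 28.6]
contact_force: [-1.1, -0.6, -0.1]
eef_pos: [534.7, 346.3, 28.5]
contact_force: [-2.1, -0.5, 5.5]
```

Touching down. Release, retreat upwards, and take the final check.

In the tool's units: -0.6 mm / 600 = -0.001.

```bash
python3 steer.py '[{"tz": -0.001,"jaw": 0.1},{"jaw": 0.4},{"jaw": 0.45},{"jaw": 0.5},{"jaw": 0.5}]'|sed -n '2p;4p';python3 steer.py '[{"tz": -0.0333,"jaw": 0.5},{"tz": -0.0667,"jaw": 0.5},{"tz": -0.0667,"jaw": 0.6},{"tz": -0.0667,"jaw": 1},{"tx": 0.0667,"jaw": 1}]'|sed -n '2p;4p'; python3 steer.py '[{"ty": -0.0633,"tz": -0.0167,"jaw": 1},{"ty": -0.0633,"tz": -0.0167,"jaw": 1},{"ty": -0.0633,"tz": -0.0167,"jaw": 1},{"jaw": 1},{"jaw": 1}]'|sed -n 2p
python3 - <<'E'
from tp import *
for n in ('scene','side'):
    c,im=shot(n,n+'9.png')
    G=dict(pad=(524,246,3),dish=(524,246,30),drop=(618,236.5,60),stone=(534,346,24),foot=(728,224,57),spoon=(520,159,5))
    P={k:cv2.projectPoints(np.array([[v]],float),cv2.Rodrigues(c[1])[0],c[2],c[0],None)[0].ravel().astype(int) for k,v in G.items()}; print(n,{k:v.tolist() for k,v in P.items()})
    x,y=P['stone']; print('stone',rect(ray(c,pts(roi(im,x-35,y-30,x+35,y+30,lambda h,s,v:(h<15)&(s>130)&(v>130))),24)))
    x,y=P['foot']; print('foot',ray(c,cen(roi(im,x-20,y-16,x+20,y+16,brown)),55)[0])
    x,y=P['spoon']; print('spoon',ray(c,cen(roi(im,x-20,y-14,x+22,y+14,white)),6)[0])
    x,y=P['drop']; print('bulb',ray(c,cen(roi(im,x-14,y-18,x+14,y+14,lambda h,s,v:v<60)),55)[0])
a=cv2.imread('pics/scene9.png')[180:400,200:600]; b=cv2.imread('pics/side9.png')[180:400,120:520]
cv2.imwrite('pics/fin.png',np.vstack([a,b]))
E
```

```text
eef_pos: [534.7, 346.2, 28.6]
contact_force: [0.3, -0.2, -1.0]
eef_pos: [503.7, 353.4, 177.4]
contact_force: [0.6, 0.6, 0.4]
eef_pos: [483.1, 235.8, 199.5]
scene {'pad': [446, 272], 'dish': [449, 260], 'drop': [405, 265], 'stone': [499, 305], 'foot': [341, 293], 'spoon': [410, 243]}
stone centre 537.4 347.7 size 70.1 30.2 yaw 3.033
foot [730.3 226.1  55. ]
spoon [518.3 159.4   6. ]
bulb [618.8 236.8  55. ]
side {'pad': [287, 305], 'dish': [287, 297], 'drop': [251, 265], 'stone': [251, 335], 'foot': [214, 241], 'spoon': [312, 276]}
stone centre 536.4 346.6 size 67.9 29.8 yaw 3.033
foot [727.5 224.9  55. ]
spoon [522.2 158.3   6. ]
bulb [656.8 228.7  55. ]
```

View pics/fin.png

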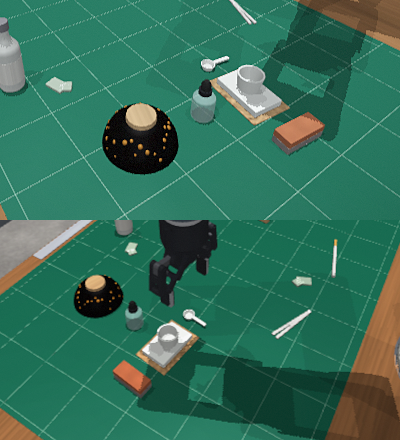

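The final views show all four objects in place: tile and dish on the pad, the bottle in the gap, the stone flat to the left. The bowl and spoon have not moved and the gripper is clear.

```bash
python3 -c "
from rig import r, imaging, job
print(job.sign_off())"
```

```text
the job is handed in; nothing more can be done
None
```

The job is handed in after about 31 s of robot time: tile centred on the pad, dish on the tile's middle, dropper bottle midway to the bowl, and stone flat on the left about 3 cm off; the bowl and spoon measured where they started, and no verdict came back.

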